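# Meter ceramic pellets from a scoop into the balance dish

### The job

Lift the steel scoop by its black handle bar and tip it, mouth down, over the green dish on the balance, so that some of its five pellets slide into the dish: at least two, but keep at least two in the scoop. Then set the scoop upright in the middle of the blue mat with the remaining pellets in it. Do not spill the pellets or touch them with the fingers, leave the dish on its pan and do not disturb the other things.

Things in the scene. Friction and masses are not known exactly. Their poses are not given: they have to be found in the camera images.
- scoop: narrow steel scoop, 185 long x 60 wide, 0.28 kg. Origin: centre of its underside; x points along it to the open mouth, z up. Floor 5 thick, carrying one straight lane 36 wide between side walls 3 thick that reach 35 up; back wall at x = -92 to -88; no wall or lip at the mouth (x = 92). Five pellets stand in single file in the lane, pushed to the back; they cannot pass one another
- bar (a point): centre of the scoop's black handle bar, which bridges the lane from side to side: 14 thick along the scoop's x, 60 along y, 40 high (z = 80 to 120). This point is at x = -10, y = 0, z = 100 in the scoop's frame; its flat faces look to +x and -x, free in front, behind and above
- mouth (a point): middle of the scoop's pouring edge (x = 92, y = 0, z = 5 in the scoop's frame). The pellets are kept by friction alone (hidden, coefficient about 0.5 to 0.7): tipped mouth down they begin to slide at some 25 to 37 degrees, and tipping back 10 degrees stops them
- pellet0: terracotta-coloured fired pellet, a disc 30 in diameter, 14 high, about 28 g; origin: centre of its underside. Lies in the scoop, number 1 of five from the back
- pellet1: terracotta-coloured fired pellet, a disc 30 in diameter, 14 high, about 28 g; origin: centre of its underside. Lies in the scoop, number 2 of five from the back
- pellet2: terracotta-coloured fired pellet, a disc 30 in diameter, 14 high, about 28 g; origin: centre of its underside. Lies in the scoop, number 3 of five from the back
- pellet3: terracotta-coloured fired pellet, a disc 30 in diameter, 14 high, about 28 g; origin: centre of its underside. Lies in the scoop, number 4 of five from the back
- pellet4: terracotta-coloured fired pellet, a disc 30 in diameter, 14 high, about 28 g; origin: centre of its underside. Lies in the scoop, number 5 of five from the back
- dish: green square dish, 160 x 160, 32 high, wall 4, 0.25 kg, loose on the balance pan; origin: centre of its underside, z up; its rim is 32 above that
- pan (a point): centre of the balance's round steel pan (top face, 82 above the table, 140 in diameter); the dish starts centred here within 5 mm
- balance: white laboratory balance, fixed, 300 long (x) x 190 wide x 68 high; origin: centre of its underside. Display and keys at its -x end, pan 50 to +x of its origin
- mat: flat blue mat, fixed, 200 x 200 x 4 thick; origin: centre of its underside on the table
- bottle_a: bystander: amber bottle, 62 in diameter, 135 high; origin under its base
- bottle_b: bystander: amber jar, 56 in diameter, 115 high; origin under its base

How it is judged:
On the way, in this order (a step that is already met when the one before it is completed fails the run):
1. the scoop is lifted clear of the table, more than 50 mm up (height (world z) of scoop above 0.05 m), for 0.2 s.
2. at least two pellets are in the dish while the scoop is still up (distance between each of pellet4, pellet3 and dish below 0.093 m and height (world z) of scoop above 0.05 m), for 0.2 s.
At the end, for the whole second after the job is handed in: pellet4 and pellet3 lie in the dish, pellet0 and pellet1 in the scoop, pellet2 in either, all at rest; the dish is level and within 30 mm of the pan centre; the scoop stands still and upright (0.06 rad) on the blue mat, its origin within 50 mm of the mat centre (distance between each of pellet4, pellet3 and dish below 0.093 m and distance between each of pellet0, pellet1 and scoop below 0.095 m and y of pellet0 in the frame of scoop between -0.025 and 0.025 m and y of pellet1 in the frame of scoop between -0.025 and 0.025 m and (distance between pellet2 and dish below 0.093 m or (distance between pellet2 and scoop below 0.095 m and y of pellet2 in the frame of scoop between -0.025 and 0.025 m)) and linear speed of each of pellet0, pellet1, pellet2, pellet3, pellet4 below 0.03 m/s and horizontal distance between dish and pan below 0.03 m and angle between dish's own z axis and vertical below 0.08 rad and horizontal distance between scoop and mat below 0.05 m and angle between scoop's own z axis and vertical below 0.06 rad and height (world z) of scoop between -0.003 and 0.012 m and linear speed of scoop below 0.02 m/s); the robot touches nothing.
It fails at once if a bystander is shifted by more than 30 mm (distance of any of bottle_a, bottle_b from where it was at the start of the episode above 0.03 m).
It fails at once if fingers press on a pellet (over 1 N) (contact force between the fingers and pellet0 above 1 N or contact force between the fingers and pellet1 above 1 N or contact force between the fingers and pellet2 above 1 N or contact force between the fingers and pellet3 above 1 N or contact force between the fingers and pellet4 above 1 N).
It also fails if it takes over 67 s, if anything falls off the work surface, if the arm or the gripper's body presses on something with over 40 N, if the wrist force passes 120 N, or if a joint passes its speed limit or range.

### The arm

A 6-joint arm with a two-finger parallel gripper is mounted at the origin on the work surface. World frame = base frame: x ahead of the robot, y to its left, z up, the work surface at z = 0. Lengths are in m, angles in rad, forces in N, time in s.
With the tool pointing down it reaches from about 0.25 to 0.775 m from the base axis. Payload 8.9 kg.
Tool frame: the origin (TCP) lies midway between the tips of the shut fingers; the grasp point (between the pads) lies 19 mm behind it; z points along the fingers, y is the line along which they close (so a half turn about z gives the same grasp; the last joint's range is limited). The gripper opens to 85 mm and grips with 20 to 120 N. Pads are 22 mm wide; open, the fingers measure 114 mm over their backs; the gripper's body (76 mm by 85 mm) begins 54 mm behind the grasp point. The pads swing forward as they close: fully open they stand 13 mm farther back than shut.
Start: joints at [-1.292, 0.291, -0.153, 1.127, 0, 1.431], TCP at [0.213, -0.48, 0.231] pointing down, gripper open.
Joint ranges: [-2.52, 2.52], [-0.91, 1.74], [-1.3, 1.37], [-1.96, 2.02], [-1.52, 1.47], [-3.14, 3.14]. Speed limits (rad/s): [2.22, 2.22, 2.79, 3.14, 3.14, 3.14].

### API

Orientations are given as a unit quaternion [w, x, y, z].
In Python, from workcell import arm, imaging, job gives the robot as it stands. The module is installed in compiled form; this text tells all that it offers.
- The arm moves only by the tool move_arm, never from a script. Its argument "series" is a list of rows, each a list of 7 numbers: the shift along the tool's x, y, z in m, then the turn, a rotation vector about the tool's x, y, z in rad, then the gripper's target within -1 to 1 (fully open at 1, half-way at 0, shut at -1). A call has exactly 8 rows; each row shifts and turns the commanded pose from where the row before left it, along the tool's axes as they then stand; what a row does not reach is not made up. A row lasts 1/12 s, in which the tool goes at most 41.7 mm and 7.16 degrees, less where a joint would pass 70% of its speed; a pose out of reach is approached as far as the arm can. A call is refused whole if a number of a shift passes 0.0417 or a number of a turn 0.125, either way. A call with a gripper value outside its range is refused whole. The fingers move at their own pace and stop on an object; the grip force is fixed at half the most. Time passes only in rows, so rows that do not move let the fingers close, or fill a call up. It gives the time, the measured TCP pose, the force, the opening and the grip force at its end, in the units of the state.
- arm.get_obs(): the state, without advancing time (a new reading comes with each control period).
- imaging.snapshot(name): name is "scene" or "side" or "wrist"; returns (picture, depth): 480x640x3 uint8, red, green, blue; 480x640 float32, m along the optical axis (not along the pixel's ray), 0 where there is no reading.
- imaging.get_calibration(name): a dict with "fx", "fy", "cx", "cy" (pixels), "R" (3x3) and "t" (3): a world point X has camera coordinates R X + t; the wrist camera has in their place "mount" (4x4, takes a point from camera to tool coordinates, whose origin is the TCP and whose axes are the flange's). Camera axes: x right, y down, z forward; pixel columns grow to the right and rows downward; lengths in m; the calibration is good to about 2 mm. A picture is of the moment at which its call begins: read the wrist's pose just before it. get_calibration takes no time and is no camera call.
- job.job_done(): hands the job in; it is judged then, once.
Trained networks look in the newest picture that a camera, given by its name, has taken for a name from the list of things; names that differ only in an ending like _2 or _b are one class to them, and where a whole thing is asked for, a point or a joint stands for the part that bears it (a point fixed in the world has none). Each returns a list of dicts, best first, with "p" (0 to 1); they miss things now and then, are a little off and sometimes report something else, mostly with a low value. They report only what shows in the picture. A call takes as long as a camera call.
- imaging.cut_out(camera, label): "mask" (480x640 bool, what is visible of it).
- imaging.spot_point(camera, label): "location" ([x, y, z] in m, in the coordinates of the camera as it stood for that picture, good to about 4 mm: a listed point, or the origin of a listed thing).
The state is a dict: "clock": time; "qpos": joint angles; "joint_vel": joint speeds; "tau": joint torques, N m; "ee_pos": TCP position; "eef_rot": TCP orientation; "wrist_force": force on the tool from outside, world axes, zero at the start; "wrist_torque": the same for the moment, N m; "gripper_width": opening from 0.0 (shut) to 1.0 (fully open); "finger_force": force on a finger pad.
Only numpy, scipy, OpenCV 4.12 (cv2) and the standard library are available. Lean on these libraries where they do the work, as an engineer would, in place of code of your own. Each camera call takes 0.05 s, during which the arm holds its last target. There are 200 camera calls.

## Working session

There is one attempt and no reset: what is moved stays moved. The work goes in short steps, Python scripts to look and compute and a tool call to move; the robot and the scene stay as the last step left them, time stands still between calls to the robot, and variables do not carry over. Pictures are saved under pics/ and viewed, at most 10 in all, crops included, and the job is handed in when it is done.

Besides the shell and the picture viewer there is one more tool, called after "Request:" by a JSON object that holds its "op" and its "data". move_arm: Moves the arm, as the interface text tells. Its arguments: {"type":"object","properties":{"series":{"type":"array","items":{"type":"array","items":{"type":"number"}}}},"required":["series"]}

```bash
mkdir -p pics; cat >h.py <<'E'
import numpy as np,cv2
from scipy.spatial.transform import Rotation as Ro
from workcell import arm,imaging,job
def toworld(cam,p,obs=None):
    c=imaging.get_calibration(cam); p=np.asarray(p)
    if cam=="wrist":
        q=obs["eef_rot"]; R=Ro.from_quat([q[1],q[2],q[3],q[0]]).as_matrix(); m=np.array(c["mount"])
        return (p@m[:3,:3].T+m[:3,3])@R.T+np.array(obs["ee_pos"])
    return (p-np.array(c["t"]))@np.array(c["R"])
def snap(cam,fn=None):
    o=arm.get_obs(); im,d=imaging.snapshot(cam)
    if fn: cv2.imwrite("pics/"+fn,im[:,:,::-1])
    return o,im,d
def cloud(cam,d,mask,obs=None):
    c=imaging.get_calibration(cam); v,u=np.nonzero(mask&(d>0)); z=d[v,u]
    return toworld(cam,np.c_[(u-c["cx"])/c["fx"]*z,(v-c["cy"])/c["fy"]*z,z],obs)
E
python3 - <<'E'
from h import *
np.set_printoptions(precision=4,suppress=True)
print(arm.get_obs())
for cam in["scene","side"]:
    o,im,d=snap(cam,cam+"0.png")
    for n in["scoop","bar","mouth","dish","pan","mat","balance","bottle_a","pellet0"]:
        r=imaging.spot_point(cam,n)
        print(cam,n,[(round(x["p"],2),toworld(cam,x["location"],o)) for x in r[:2 if n!="pellet0" else 5]])
E
```

```text
{'clock': 0.0, 'qpos': array([-1.2923,  0.2913, -0.1541,  1.1267, -0.    ,  1.4315]), 'joint_vel': array([ 0.0003,  0.0008,  0.0014,  0.0004, -0.0016,  0.001 ]), 'tau': array([  0.0023, -53.7146,  33.1366,   0.0159,   0.    ,  -0.    ]), 'ee_pos': array([ 0.2129, -0.4794,  0.2307]), 'eef_rot': array([-0.0007,  0.9783,  0.2074, -0.0001]), 'wrist_force': array([ 0.8796, -0.229 , -0.4346]), 'wrist_torque': array([ 0.0714, -0.012 ,  0.0377]), 'finger_force': 0.0, 'gripper_width': 1.0017056395539594}
scene scoop [(0.83, array([0.522 , 0.2915, 0.0023]))]
scene bar [(0.64, array([0.5125, 0.2924, 0.1013]))]
scene mouth [(0.78, array([0.6128, 0.2673, 0.0061]))]
scene dish [(0.94, array([0.6279, 0.0085, 0.0807]))]
scene pan []
scene mat [(0.6, array([ 0.4818, -0.3127,  0.0023]))]
scene balance []
scene bottle_a [(0.97, array([ 0.7248, -0.2526,  0.0021])), (0.69, array([ 0.739 ,  0.2478, -0.0033]))]
scene pellet0 [(0.74, array([0.572 , 0.2782, 0.0105])), (0.72, array([0.4836, 0.3028, 0.0052])), (0.63, array([0.5088, 0.2949, 0.0046])), (0.54, array([0.5397, 0.2867, 0.0079]))]
side scoop []
side bar [(0.67, array([0.5121, 0.2905, 0.0982])), (0.64, array([0.6255, 0.0049, 0.0798]))]
side mouth [(0.73, array([0.6126, 0.2713, 0.0056]))]
side dish [(0.61, array([0.626 , 0.0096, 0.083 ]))]
side pan []
side mat [(0.92, array([ 0.4826, -0.3137, -0.001 ]))]
side balance [(0.72, array([0.5757, 0.0031, 0.0051])), (0.56, array([ 0.5237,  0.2918, -0.0018]))]
side bottle_a [(0.93, array([ 0.7251, -0.2495, -0.0046])), (0.79, array([ 0.738 ,  0.2486, -0.0009]))]
side pellet0 [(0.6, array([0.4823, 0.3015, 0.0058])), (0.6, array([0.5408, 0.2899, 0.0032])), (0.58, array([0.5102, 0.2954, 0.0038])), (0.57, array([0.5691, 0.2788, 0.005 ])), (0.41, array([0.4528, 0.3116, 0.006 ]))]
```

View pics/scene0.png

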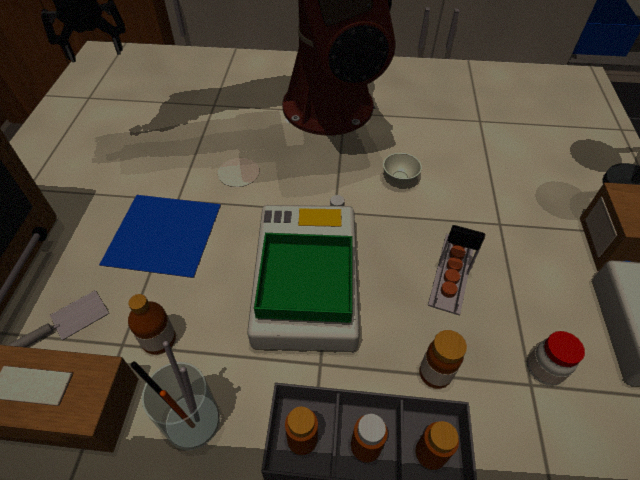

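```bash
python3 - <<'E'
from h import *
np.set_printoptions(precision=4,suppress=True)
for cam in["scene","side"]:
    o,im,d=snap(cam)
    r=imaging.cut_out(cam,"scoop")
    P=cloud(cam,d,r[0]["mask"])
    B=P[(P[:,2]>.075)&(P[:,2]<.13)&(abs(P[:,0]-.512)<.06)&(abs(P[:,1]-.29)<.06)]
    if len(B)>20: print(cam,"bar",len(B),B.mean(0),B[:,2].max(),cv2.minAreaRect(B[:,:2].astype(np.float32)*1000))
    Q=P[P[:,2]<.06]; print("body",cv2.minAreaRect(Q[:,:2].astype(np.float32)*1000))
    r=imaging.cut_out(cam,"mat")
    P=cloud(cam,d,r[0]["mask"]); print("mat",cv2.minAreaRect(P[:,:2].astype(np.float32)*1000))
print({k:np.array(v) for k,v in imaging.get_calibration("wrist").items()})
E
```

```text
scene bar 654 [0.5185 0.2931 0.106 ] 0.12367036563791058 ((514.4493408203125, 294.63134765625), (60.387901306152344, 17.088281631469727), 75.84304809570312)
body ((506.5491943359375, 298.1915588378906), (77.11306762695312, 226.3144989013672), 69.97857666015625)
mat ((481.272705078125, -317.2880859375), (207.81898498535156, 205.74761962890625), 87.17019653320312)
side bar 716 [0.5086 0.2986 0.1049] 0.12253480339841598 ((511.39459228515625, 295.679443359375), (59.956565856933594, 17.49810791015625), 74.91827392578125)
body ((528.0291748046875, 280.2288513183594), (81.21566772460938, 209.05126953125), 74.77112579345703)
mat ((442.93878173828125, -124.70101928710938), (170.54820251464844, 644.240478515625), 25.628990173339844)
{'fx': array(429.2336), 'fy': array(429.2336), 'cx': array(323.5761), 'cy': array(227.7373), 'mount': array([[-0.0001, -0.9517, -0.3071,  0.0784],
       [ 1.    , -0.0004,  0.0009, -0.    ],
       [-0.001 , -0.3071,  0.9517, -0.1421],
       [ 0.    ,  0.    ,  0.    ,  1.    ]])}
```

The scene picture shows the scoop at about (457,268), with its bar at (466,237) and its mouth toward the camera. The balance with the green dish is at (306,277), the mat at (162,235), and the bottles at (150,325) and (442,360), which agrees with the networks. I'll turn the tool first, then travel above the bar.

Request:
{"op": "move_arm", "data": {"series": [[0,0,0,0,0,-0.112,1],[0,0,0,0,0,-0.112,1],[0,0,0,0,0,-0.112,1],[0,0,0,0,0,-0.112,1],[0,0,0,0,0,-0.112,1],[0,0,0,0,0,-0.112,1],[0,0,0,0,0,-0.112,1],[0,0,0,0,0,-0.112,1]]}}

```text
clock: 1.97
ee_pos: [0.213, -0.4799, 0.2313]
eef_rot: [0.0, 0.79, 0.613, -0.0]
wrist_force: [-0.3, -0.6, 0.0]
gripper_width: 1.003
finger_force: 0.0
```

Request:
{"op": "move_arm", "data": {"series": [[0.034,0.004,0,0,0,0,1],[0.034,0.004,0,0,0,0,1],[0.034,0.004,0,0,0,0,1],[0.034,0.004,0,0,0,0,1],[0.034,0.004,0,0,0,0,1],[0.034,0.004,0,0,0,0,1],[0.034,0.004,0,0,0,0,1],[0.034,0.004,0,0,0,0,1]]}}

```text
clock: 2.63
ee_pos: [0.3133, -0.2234, 0.2314]
eef_rot: [0.0, 0.792, 0.611, 0.0]
wrist_force: [1.2, 0.1, -1.2]
gripper_width: 1.0
finger_force: 0.0
```

Request:
{"op": "move_arm", "data": {"series": [[0.034,0.004,0,0,0,0,1],[0.034,0.004,0,0,0,0,1],[0.034,0.004,0,0,0,0,1],[0.034,0.004,0,0,0,0,1],[0.034,0.004,0,0,0,0,1],[0.034,0.004,0,0,0,0,1],[0.034,0.004,0,0,0,0,1],[0.034,0.004,0,0,0,0,1]]}}

```text
clock: 3.3
ee_pos: [0.4136, 0.0318, 0.2315]
eef_rot: [0.0, 0.792, 0.611, 0.0]
wrist_force: [1.6, -1.4, -0.4]
gripper_width: 0.993
finger_force: 0.0
```

Request:
{"op": "move_arm", "data": {"series": [[0.034,0.004,0,0,0,0,1],[0.034,0.004,0,0,0,0,1],[0.034,0.004,0,0,0,0,1],[0.034,0.004,0,0,0,0,1],[0.034,0.004,0,0,0,0,1],[0.034,0.004,0,0,0,0,1],[0,0,0,0,0,0,1],[0,0,0,0,0,0,1]]}}

```text
clock: 3.97
ee_pos: [0.4883, 0.2226, 0.2308]
eef_rot: [-0.0, 0.791, 0.612, -0.0]
wrist_force: [0.4, -0.4, -0.6]
gripper_width: 1.0
finger_force: 0.0
```

```bash
python3 - <<'E'
from h import *
np.set_printoptions(precision=4,suppress=True)
o,im,d=snap("wrist","w1.png"); print(o["clock"],o["ee_pos"],o["eef_rot"],o["qpos"])
r=imaging.cut_out("wrist","scoop")
P=cloud("wrist",d,r[0]["mask"],o)
T=P[(P[:,2]>.112)&(P[:,2]<.135)]
print(len(T),np.median(T,0) if len(T) else 0, cv2.minAreaRect(T[:,:2].astype(np.float32)*1000))
for n in["bar","mouth","scoop"]:
    print(n,[(round(x["p"],2),toworld("wrist",x["location"],o)) for x in imaging.spot_point("wrist",n)[:2]])
E
```

```text
3.9667 [0.4883 0.2226 0.2308] [-0.0001  0.7911  0.6117 -0.0003] [ 0.2915  0.3136 -0.1226  1.1352 -0.      2.1167]
2656 [0.5131 0.2959 0.1191] ((512.9345703125, 294.12750244140625), (59.290374755859375, 13.904359817504883), 75.32572174072266)
bar [(0.6, array([0.5163, 0.2904, 0.1014])), (0.56, array([0.5124, 0.294 , 0.0063]))]
mouth [(0.84, array([0.6131, 0.2711, 0.0048]))]
scoop [(0.78, array([0.5193, 0.2947, 0.0024])), (0.66, array([0.6123, 0.269 , 0.0021]))]
```

View pics/w1.png

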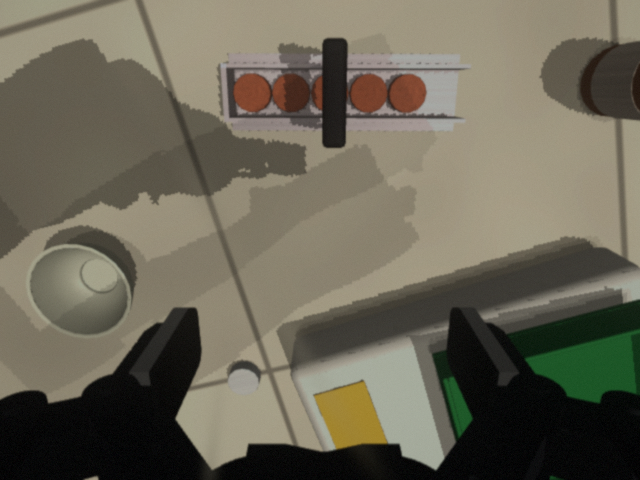

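The wrist view shows the bar at (335,92) and all five pellets in the lane, the front one at (407,92). Next come the descent and the grip.

Request:
{"op": "move_arm", "data": {"series": [[0.025,0.002,0,0,0,0,1],[0.025,0.002,0,0,0,0,1],[0.025,0.002,0,0,0,0,1],[0,0,0.012,0,0,0,1],[0,0,0.015,0,0,0,1],[0,0,0.015,0,0,0,1],[0,0,0.018,0,0,0,1],[0,0,0.018,0,0,0,1]]}}

```text
clock: 4.88
ee_pos: [0.5134, 0.2914, 0.1531]
eef_rot: [0.0, 0.792, 0.61, 0.0]
wrist_force: [-0.3, 0.1, -0.4]
gripper_width: 0.998
finger_force: 0.0
```

Request:
{"op": "move_arm", "data": {"series": [[0,0,0.016,0,0,0,1],[0,0,0.016,0,0,0,1],[0,0,0.015,0,0,0,1],[0,0,0.012,0,0,0,1],[0,0,0.008,0,0,0,1],[0,0,0.004,0,0,0,1],[0,0,0,0,0,0,1],[0,0,0,0,0,0,1]]}}

```text
clock: 5.55
ee_pos: [0.5134, 0.2921, 0.0828]
eef_rot: [0.0, 0.792, 0.611, 0.0]
wrist_force: [0.7, -0.6, -0.1]
gripper_width: 1.0
finger_force: 0.0
```

Request:
{"op": "move_arm", "data": {"series": [[0,0,0,0,0,0,0.2],[0,0,0,0,0,0,-0.2],[0,0,0,0,0,0,-0.5],[0,0,0,0,0,0,-0.7],[0,0,0,0,0,0,-1],[0,0,0,0,0,0,-1],[0,0,0,0,0,0,-1],[0,0,0,0,0,0,-1]]}}

```text
clock: 6.22
ee_pos: [0.5132, 0.2923, 0.0825]
eef_rot: [-0.0, 0.792, 0.611, 0.0]
wrist_force: [-0.8, 0.7, 2.6]
gripper_width: 0.157
finger_force: 59.3
```

Request:
{"op": "move_arm", "data": {"series": [[0,0,-0.01,0,0,0,-1],[0,0,-0.02,0,0,0,-1],[0,0,-0.026,0,0,0,-1],[0,0,-0.026,0,0,0,-1],[0,0,-0.026,0,0,0,-1],[0,0,-0.026,0,0,0,-1],[0,0,-0.02,0,0,0,-1],[0,0,-0.01,0,0,0,-1]]}}

```text
clock: 6.88
ee_pos: [0.5138, 0.2925, 0.2493]
eef_rot: [0.0, 0.792, 0.611, 0.001]
wrist_force: [0.1, 0.3, -4.0]
gripper_width: 0.156
finger_force: 58.8
```

Request:
{"op": "move_arm", "data": {"series": [[0,0,0,0,0,-0.04,-1],[0,0,0,0,0,-0.08,-1],[0,0,0,0,0,-0.11,-1],[0,0,0,0,0,-0.12,-1],[0,0,0,0,0,-0.12,-1],[0,0,0,0,0,-0.12,-1],[0,0,0,0,0,-0.12,-1],[0,0,0,0,0,-0.12,-1]]}}

```text
clock: 7.55
ee_pos: [0.5125, 0.292, 0.2455]
eef_rot: [-0.001, 0.476, 0.88, -0.001]
wrist_force: [-0.2, -0.2, -4.5]
gripper_width: 0.162
finger_force: 58.8
```

Request:
{"op": "move_arm", "data": {"series": [[0,0,0,0,0,-0.12,-1],[0,0,0,0,0,-0.12,-1],[0,0,0,0,0,-0.12,-1],[0,0,0,0,0,-0.12,-1],[0,0,0,0,0,-0.12,-1],[0,0,0,0,0,-0.12,-1],[0,0,0,0,0,-0.12,-1],[0,0,0,0,0,-0.12,-1]]}}

```text
clock: 8.22
ee_pos: [0.5126, 0.292, 0.2455]
eef_rot: [-0.001, 0.016, 1.0, -0.0]
wrist_force: [-0.7, 0.5, -4.5]
gripper_width: 0.158
finger_force: 58.8
```

```bash
python3 - <<'E'
from h import *
np.set_printoptions(precision=4,suppress=True)
o,im,d=snap("scene","s2.png"); print(o["ee_pos"],o["eef_rot"],o["qpos"],o["gripper_width"])
snap("side","d2.png")
for c in["scene","side"]:
  for n in["scoop","mouth","pellet0"]:
    print(c,n,[(round(x["p"],2),toworld(c,x["location"],o)) for x in imaging.spot_point(c,n)[:5]])
a=cv2.imread("pics/s2.png");b=cv2.imread("pics/d2.png")
cv2.imwrite("pics/c2.png",cv2.resize(np.hstack([a,b]),(800,300)))
E
```

```text
[0.5126 0.292  0.2455] [-0.0009  0.016   0.9999 -0.0004] [ 0.3939  0.4109  0.06    1.2217 -0.      0.4258] 0.1579880211396261
scene scoop [(0.95, array([0.511 , 0.3003, 0.1627]))]
scene mouth [(0.98, array([0.5152, 0.3934, 0.168 ])), (0.32, array([0.5139, 0.2916, 0.264 ]))]
scene pellet0 [(0.68, array([0.5077, 0.2269, 0.1697])), (0.6, array([0.5114, 0.3526, 0.169 ])), (0.49, array([0.5069, 0.2914, 0.1695])), (0.43, array([0.5095, 0.3215, 0.1694])), (0.42, array([0.5073, 0.2608, 0.1658]))]
side scoop [(0.71, array([0.5108, 0.303 , 0.1597]))]
side mouth [(0.79, array([0.5128, 0.3984, 0.1665]))]
side pellet0 [(0.67, array([0.5113, 0.2304, 0.1699])), (0.57, array([0.5101, 0.2903, 0.1663])), (0.48, array([0.5114, 0.3525, 0.1642])), (0.45, array([0.5075, 0.26  , 0.1698])), (0.42, array([0.5127, 0.3232, 0.1668]))]
```

View pics/c2.png

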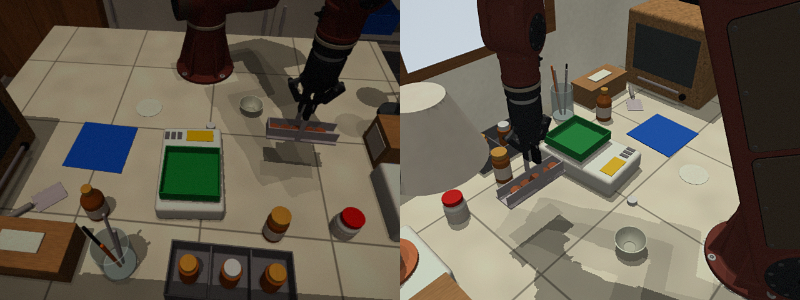

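The picture shows the scoop hanging level with all pellets in it, at (300,128) in the scene half. Now I'll carry it over to the dish.

Request:
{"op": "move_arm", "data": {"series": [[-0.0053,-0.005,0,0,0,0,-1],[-0.0053,-0.01,0,0,0,0,-1],[-0.0053,-0.015,0,0,0,0,-1],[-0.0053,-0.018,0,0,0,0,-1],[-0.0053,-0.02,0,0,0,0,-1],[-0.0053,-0.02,0,0,0,0,-1],[-0.0053,-0.02,0,0,0,0,-1],[-0.0053,-0.02,0,0,0,0,-1]]}}

```text
clock: 9.28
ee_pos: [0.5512, 0.1607, 0.2464]
eef_rot: [0.0, 0.019, 1.0, -0.0]
wrist_force: [0.3, 0.7, -3.3]
gripper_width: 0.156
finger_force: 58.8
```

Request:
{"op": "move_arm", "data": {"series": [[-0.0053,-0.02,0,0,0,0,-1],[-0.0053,-0.02,0,0,0,0,-1],[-0.0053,-0.02,0,0,0,0,-1],[-0.0053,-0.02,0,0,0,0,-1],[-0.0053,-0.02,0,0,0,0,-1],[-0.0053,-0.02,0,0,0,0,-1],[-0.0053,-0.02,0,0,0,0,-1],[-0.0053,-0.02,0,0,0,0,-1]]}}

```text
clock: 9.95
ee_pos: [0.5872, -0.001, 0.2463]
eef_rot: [0.0, 0.02, 1.0, -0.0]
wrist_force: [-0.4, 0.8, -4.0]
gripper_width: 0.155
finger_force: 58.8
```

Request:
{"op": "move_arm", "data": {"series": [[-0.0053,-0.02,0,0,0,0,-1],[-0.0053,-0.02,0,0,0,0,-1],[-0.0053,-0.02,0,0,0,0,-1],[-0.0053,-0.02,0,0,0,0,-1],[-0.0053,-0.018,0,0,0,0,-1],[-0.0053,-0.015,0,0,0,0,-1],[-0.0053,-0.012,0,0,0,0,-1],[-0.0053,-0.007,0,0,0,0,-1]]}}

```text
clock: 10.62
ee_pos: [0.6246, -0.1343, 0.2462]
eef_rot: [-0.0, 0.02, 1.0, -0.0]
wrist_force: [0.1, 0.4, -3.8]
gripper_width: 0.156
finger_force: 58.8
```

Request:
{"op": "move_arm", "data": {"series": [[0,0.003,0,0.03,0,0,-1],[0,0.005,0,0.055,0,0,-1],[0,0.006,-0.001,0.058,0,0,-1],[0,0.006,-0.001,0.058,0,0,-1],[0,0.006,-0.002,0.058,0,0,-1],[0,0.004,-0.001,0.055,0,0,-1],[0,0.003,-0.001,0.035,0,0,-1],[0,0,0,0,0,0,-1]]}}

```text
clock: 11.28
ee_pos: [0.6258, -0.0961, 0.2468]
eef_rot: [-0.004, 0.017, 0.985, -0.174]
wrist_force: [0.0, 0.2, -4.7]
gripper_width: 0.156
finger_force: 59.1
```

```bash
cat >>h.py <<'E'
def look(fn=None,cams=("scene","side")):
    np.set_printoptions(precision=3,suppress=True)
    o=arm.get_obs(); q=o["eef_rot"]; R=Ro.from_quat([q[1],q[2],q[3],q[0]]).as_matrix()
    S=np.c_[R[:,1],R[:,0],-R[:,2]]; S0=o["ee_pos"]-S@np.array([-.010,0,.082])
    M=S0+S@np.array([.092,0,.005])
    print("t",round(o["clock"],2),"tcp",o["ee_pos"],"tilt deg",round(float(np.degrees(np.arcsin(-S[2,0]))),2),"mouth",M,"w",round(o["gripper_width"],3))
    for c in cams:
        snap(c,f"{c}_{fn}.png" if fn else None)
        for n in ["pellet0","mouth"]:
            L=[(round(x["p"],2),(toworld(c,x["location"],o)-S0)@S*1000,toworld(c,x["location"],o)) for x in imaging.spot_point(c,n)[:6]]
            L.sort(key=lambda a:-a[1][0])
            print(c,n); [print("  ",p,"scoop",np.round(a),"world",w) for p,a,w in L if p>.25]
E
python3 -c "
from h import *
look('a')
a=cv2.imread('pics/scene_a.png');b=cv2.imread('pics/side_a.png')
cv2.imwrite('pics/ca.png',cv2.resize(np.hstack([a,b]),(800,300)))"
```

```text
t 11.28 tcp [ 0.626 -0.096  0.247] tilt deg 20.01 mouth [ 0.628 -0.027  0.14 ] w 0.156
scene pellet0
   0.45 scoop [ 396. -100.  -32.] world [0.738 0.243 0.001]
   0.68 scoop [51.  1.  8.] world [ 0.625 -0.064  0.156]
   0.6 scoop [21.  2.  7.] world [ 0.624 -0.092  0.166]
   0.62 scoop [-10.   3.   6.] world [ 0.622 -0.122  0.175]
   0.58 scoop [-42.   3.   3.] world [ 0.621 -0.153  0.184]
   0.55 scoop [-72.   1.   2.] world [ 0.622 -0.182  0.193]
scene mouth
   0.57 scoop [91.  2.  3.] world [ 0.626 -0.028  0.138]
side pellet0
   0.54 scoop [17.  0.  5.] world [ 0.625 -0.097  0.165]
   0.41 scoop [-12.   2.   3.] world [ 0.623 -0.125  0.173]
   0.36 scoop [-45.   0.   4.] world [ 0.623 -0.155  0.186]
   0.53 scoop [-78.  -1.   1.] world [ 0.624 -0.188  0.194]
side mouth
   0.61 scoop [93.  1.  6.] world [ 0.627 -0.025  0.14 ]
```

View pics/ca.png

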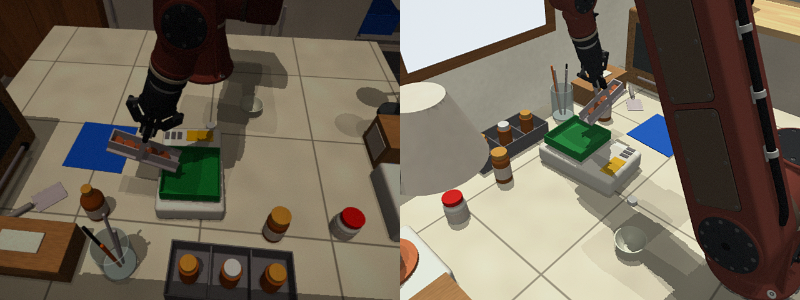

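The scoop is tilted 20 degrees with its mouth inside the dish, at (165,165) in the left half, and no pellet has moved yet. Now I'll tip slowly.

Request:
{"op": "move_arm", "data": {"series": [[0,0.001,-0.0012,0.012,0,0,-1],[0,0.001,-0.0012,0.012,0,0,-1],[0,0.001,-0.0012,0.012,0,0,-1],[0,0.001,-0.0012,0.012,0,0,-1],[0,0.001,-0.0012,0.012,0,0,-1],[0,0.001,-0.0012,0.012,0,0,-1],[0,0,0,0,0,0,-1],[0,0,0,0,0,0,-1]]}}

```text
clock: 12.25
ee_pos: [0.626, -0.0899, 0.2519]
eef_rot: [-0.004, 0.018, 0.978, -0.209]
wrist_force: [-0.1, 0.4, -4.9]
gripper_width: 0.152
finger_force: 59.1
```

```bash
python3 -c "
from h import *
look(cams=['scene'])"
```

```text
t 12.25 tcp [ 0.626 -0.09   0.252] tilt deg 24.12 mouth [ 0.628 -0.028  0.14 ] w 0.152
scene pellet0
   0.46 scoop [48. -1.  8.] world [ 0.628 -0.067  0.161]
   0.55 scoop [18.  3.  7.] world [ 0.622 -0.095  0.173]
   0.65 scoop [-10.   7.   5.] world [ 0.618 -0.121  0.182]
   0.62 scoop [-42.   3.   2.] world [ 0.621 -0.152  0.192]
   0.64 scoop [-73.  -0.   6.] world [ 0.623 -0.179  0.208]
scene mouth
   0.64 scoop [94. -0.  6.] world [ 0.629 -0.026  0.14 ]
```

Request:
{"op": "move_arm", "data": {"series": [[0,0.0007,-0.0009,0.009,0,0,-1],[0,0.0007,-0.0009,0.009,0,0,-1],[0,0,0,0,0,0,-1],[0,0,0,0,0,0,-1],[0,0,0,0,0,0,-1],[0,0,0,0,0,0,-1],[0,0,0,0,0,0,-1],[0,0,0,0,0,0,-1]]}}

```text
clock: 13.07
ee_pos: [0.626, -0.0884, 0.2531]
eef_rot: [-0.004, 0.018, 0.976, -0.218]
wrist_force: [-0.1, 0.1, -3.3]
gripper_width: 0.157
finger_force: 59.1
```

```bash
python3 -c "
from h import *
look(cams=['scene'])"
```

```text
t 13.07 tcp [ 0.626 -0.088  0.253] tilt deg 25.15 mouth [ 0.628 -0.029  0.14 ] w 0.157
scene pellet0
   0.46 scoop [50. -1.  7.] world [ 0.628 -0.066  0.16 ]
   0.59 scoop [23.  2.  5.] world [ 0.624 -0.091  0.169]
   0.44 scoop [-10.   8.   3.] world [ 0.617 -0.122  0.181]
   0.63 scoop [-41.   5.   4.] world [ 0.619 -0.15   0.196]
   0.63 scoop [-75.  -3.   2.] world [ 0.626 -0.181  0.208]
scene mouth
```

Request:
{"op": "move_arm", "data": {"series": [[0,0.0007,-0.0009,0.009,0,0,-1],[0,0.0007,-0.0009,0.009,0,0,-1],[0,0,0,0,0,0,-1],[0,0,0,0,0,0,-1],[0,0,0,0,0,0,-1],[0,0,0,0,0,0,-1],[0,0,0,0,0,0,-1],[0,0,0,0,0,0,-1]]}}

```text
clock: 13.88
ee_pos: [0.6261, -0.0864, 0.2541]
eef_rot: [-0.004, 0.018, 0.974, -0.226]
wrist_force: [-0.2, 0.3, -3.3]
gripper_width: 0.156
finger_force: 59.1
```

```bash
python3 -c "
from h import *
look(cams=['scene'])"
```

```text
t 13.88 tcp [ 0.626 -0.086  0.254] tilt deg 26.18 mouth [ 0.628 -0.029  0.14 ] w 0.156
scene pellet0
   0.52 scoop [406. -98.   2.] world [ 0.737  0.248 -0.001]
   0.68 scoop [49.  1.  8.] world [ 0.626 -0.066  0.161]
   0.67 scoop [20.  2.  4.] world [ 0.624 -0.094  0.171]
   0.49 scoop [-10.   4.   3.] world [ 0.62  -0.121  0.183]
   0.71 scoop [-43.   6.   7.] world [ 0.618 -0.149  0.201]
   0.53 scoop [-74.  -0.   0.] world [ 0.623 -0.179  0.209]
scene mouth
   0.62 scoop [93.  3.  7.] world [ 0.626 -0.028  0.141]
```

Request:
{"op": "move_arm", "data": {"series": [[0,0.0007,-0.0009,0.009,0,0,-1],[0,0.0007,-0.0009,0.009,0,0,-1],[0,0,0,0,0,0,-1],[0,0,0,0,0,0,-1],[0,0,0,0,0,0,-1],[0,0,0,0,0,0,-1],[0,0,0,0,0,0,-1],[0,0,0,0,0,0,-1]]}}

```text
clock: 14.7
ee_pos: [0.6262, -0.0843, 0.2551]
eef_rot: [-0.004, 0.018, 0.972, -0.235]
wrist_force: [-0.8, 0.0, -3.3]
gripper_width: 0.156
finger_force: 59.1
```

```bash
python3 -c "
from h import *
look(cams=['scene'])"
```

```text
t 14.7 tcp [ 0.626 -0.084  0.255] tilt deg 27.21 mouth [ 0.628 -0.029  0.14 ] w 0.156
scene pellet0
   0.65 scoop [50.  0.  6.] world [ 0.627 -0.065  0.16 ]
   0.51 scoop [20.  3.  7.] world [ 0.623 -0.092  0.175]
   0.49 scoop [-12.   8.   3.] world [ 0.617 -0.122  0.186]
   0.44 scoop [-39.   6.   3.] world [ 0.618 -0.146  0.199]
   0.53 scoop [-73.  -0.   3.] world [ 0.623 -0.176  0.213]
scene mouth
   0.64 scoop [401. -98.  10.] world [0.737 0.244 0.003]
   0.9 scoop [93.  0.  4.] world [ 0.628 -0.028  0.139]
```

Request:
{"op": "move_arm", "data": {"series": [[0,0.0007,-0.0009,0.009,0,0,-1],[0,0.0007,-0.0009,0.009,0,0,-1],[0,0,0,0,0,0,-1],[0,0,0,0,0,0,-1],[0,0,0,0,0,0,-1],[0,0,0,0,0,0,-1],[0,0,0,0,0,0,-1],[0,0,0,0,0,0,-1]]}}

```text
clock: 15.52
ee_pos: [0.6263, -0.0822, 0.2561]
eef_rot: [-0.005, 0.018, 0.97, -0.244]
wrist_force: [-0.5, -0.5, -4.7]
gripper_width: 0.16
finger_force: 59.1
```

```bash
python3 -c "
from h import *
look(cams=['scene'])"
```

```text
t 15.52 tcp [ 0.626 -0.082  0.256] tilt deg 28.25 mouth [ 0.628 -0.029  0.14 ] w 0.16
scene pellet0
   0.68 scoop [53.  3.  7.] world [ 0.625 -0.062  0.16 ]
   0.39 scoop [-10.   7.   4.] world [ 0.618 -0.119  0.187]
   0.47 scoop [-40.   3.   5.] world [ 0.621 -0.145  0.202]
   0.49 scoop [-73.  -1.   5.] world [ 0.623 -0.174  0.218]
scene mouth
   0.62 scoop [92.  1.  2.] world [ 0.628 -0.03   0.137]
```

Request:
{"op": "move_arm", "data": {"series": [[0,0.0007,-0.0009,0.009,0,0,-1],[0,0.0007,-0.0009,0.009,0,0,-1],[0,0,0,0,0,0,-1],[0,0,0,0,0,0,-1],[0,0,0,0,0,0,-1],[0,0,0,0,0,0,-1],[0,0,0,0,0,0,-1],[0,0,0,0,0,0,-1]]}}

```text
clock: 16.33
ee_pos: [0.6263, -0.0802, 0.2569]
eef_rot: [-0.005, 0.018, 0.967, -0.253]
wrist_force: [-0.4, 0.8, -3.6]
gripper_width: 0.157
finger_force: 59.1
```

```bash
python3 -c "
from h import *
look(cams=['scene'])"
```

```text
t 16.33 tcp [ 0.626 -0.08   0.257] tilt deg 29.27 mouth [ 0.628 -0.029  0.14 ] w 0.157
scene pellet0
   0.44 scoop [53.  1.  6.] world [ 0.626 -0.062  0.16 ]
   0.42 scoop [19.  2.  8.] world [ 0.624 -0.091  0.178]
   0.46 scoop [-8.  4.  3.] world [ 0.621 -0.117  0.187]
   0.49 scoop [-39.   2.   3.] world [ 0.622 -0.144  0.202]
   0.6 scoop [-70.  -2.   1.] world [ 0.625 -0.172  0.215]
scene mouth
   0.65 scoop [95.  3.  2.] world [ 0.625 -0.028  0.136]
```

Request:
{"op": "move_arm", "data": {"series": [[0,0.0007,-0.0009,0.009,0,0,-1],[0,0.0007,-0.0009,0.009,0,0,-1],[0,0,0,0,0,0,-1],[0,0,0,0,0,0,-1],[0,0,0,0,0,0,-1],[0,0,0,0,0,0,-1],[0,0,0,0,0,0,-1],[0,0,0,0,0,0,-1]]}}

```text
clock: 17.15
ee_pos: [0.6264, -0.0781, 0.2578]
eef_rot: [-0.005, 0.018, 0.965, -0.261]
wrist_force: [0.5, 0.1, -3.9]
gripper_width: 0.156
finger_force: 59.1
```

```bash
python3 -c "
from h import *
look(cams=['scene'])"
```

```text
t 17.15 tcp [ 0.626 -0.078  0.258] tilt deg 30.31 mouth [ 0.628 -0.029  0.14 ] w 0.156
scene pellet0
   0.53 scoop [66.  3.  6.] world [ 0.625 -0.051  0.154]
   0.64 scoop [32.  3.  6.] world [ 0.623 -0.08   0.171]
   0.61 scoop [-0.  7.  7.] world [ 0.618 -0.107  0.188]
   0.56 scoop [-29.   4.   3.] world [ 0.62  -0.134  0.199]
   0.58 scoop [-64.   0.   1.] world [ 0.623 -0.165  0.215]
scene mouth
   0.69 scoop [91.  0.  5.] world [ 0.628 -0.03   0.14 ]
```

Sliding has begun, about 13 mm so far at roughly 0.04 m/s, so I'll hold the tilt.

Request:
{"op": "move_arm", "data": {"series": [[0,0,0,0,0,0,-1],[0,0,0,0,0,0,-1],[0,0,0,0,0,0,-1],[0,0,0,0,0,0,-1],[0,0,0,0,0,0,-1],[0,0,0,0,0,0,-1],[0,0,0,0,0,0,-1],[0,0,0,0,0,0,-1]]}}

```text
clock: 17.97
ee_pos: [0.6264, -0.078, 0.2578]
eef_rot: [-0.005, 0.018, 0.965, -0.261]
wrist_force: [0.5, 0.1, -4.2]
gripper_width: 0.154
finger_force: 59.1
```

```bash
python3 -c "
from h import *
look(cams=['scene'])"
```

```text
t 17.97 tcp [ 0.626 -0.078  0.258] tilt deg 30.31 mouth [ 0.628 -0.029  0.14 ] w 0.154
scene pellet0
   0.41 scoop [83.  4.  8.] world [ 0.624 -0.035  0.147]
   0.58 scoop [45.  3.  6.] world [ 0.623 -0.069  0.164]
   0.45 scoop [8. 5. 5.] world [ 0.621 -0.101  0.183]
   0.62 scoop [-21.   5.   3.] world [ 0.62  -0.127  0.195]
   0.65 scoop [-53.   1.   2.] world [ 0.623 -0.155  0.211]
scene mouth
   0.77 scoop [93.  2.  1.] world [ 0.626 -0.03   0.136]
   0.27 scoop [39.  3.  3.] world [ 0.623 -0.075  0.164]
```

Request:
{"op": "move_arm", "data": {"series": [[0,0,0,0,0,0,-1],[0,0,0,0,0,0,-1],[0,0,0,0,0,0,-1],[0,0,0,0,0,0,-1],[0,0,0,0,0,0,-1],[0,0,0,0,0,0,-1],[0,0,0,0,0,0,-1],[0,0,0,0,0,0,-1]]}}

```text
clock: 18.78
ee_pos: [0.6264, -0.078, 0.2578]
eef_rot: [-0.005, 0.018, 0.965, -0.261]
wrist_force: [0.2, -0.0, -4.1]
gripper_width: 0.156
finger_force: 59.2
```

```bash
python3 -c "
from h import *
look(cams=['scene'])"
```

```text
t 18.78 tcp [ 0.626 -0.078  0.258] tilt deg 30.31 mouth [ 0.628 -0.029  0.14 ] w 0.156
scene pellet0
   0.62 scoop [113.   2. -25.] world [ 0.626 -0.025  0.104]
   0.46 scoop [52.  4.  5.] world [ 0.623 -0.063  0.16 ]
   0.57 scoop [15.  6.  5.] world [ 0.619 -0.095  0.179]
   0.64 scoop [-13.   4.   3.] world [ 0.621 -0.12   0.191]
   0.56 scoop [-51.   1.   3.] world [ 0.622 -0.153  0.21 ]
scene mouth
   0.58 scoop [93.  4.  5.] world [ 0.625 -0.028  0.14 ]
   0.35 scoop [-2.  3. -3.] world [ 0.622 -0.114  0.18 ]
```

Request:
{"op": "move_arm", "data": {"series": [[0,0.0003,-0.0004,0.004,0,0,-1],[0,0.0003,-0.0004,0.004,0,0,-1],[0,0,0,0,0,0,-1],[0,0,0,0,0,0,-1],[0,0,0,0,0,0,-1],[0,0,0,0,0,0,-1],[0,0,0,0,0,0,-1],[0,0,0,0,0,0,-1]]}}

```text
clock: 19.6
ee_pos: [0.6264, -0.0771, 0.2582]
eef_rot: [-0.005, 0.018, 0.964, -0.265]
wrist_force: [0.0, -0.1, -3.6]
gripper_width: 0.155
finger_force: 59.2
```

```bash
python3 -c "
from h import *
look(cams=['scene'])"
```

```text
t 19.6 tcp [ 0.626 -0.077  0.258] tilt deg 30.77 mouth [ 0.628 -0.029  0.14 ] w 0.155
scene pellet0
   0.57 scoop [113.   0. -24.] world [ 0.628 -0.025  0.104]
   0.59 scoop [76.  3.  6.] world [ 0.625 -0.042  0.149]
   0.53 scoop [33.  5.  4.] world [ 0.621 -0.08   0.17 ]
   0.6 scoop [5. 5. 3.] world [ 0.621 -0.104  0.183]
   0.49 scoop [-30.  -0.   5.] world [ 0.624 -0.134  0.202]
scene mouth
   0.62 scoop [94.  2.  5.] world [ 0.626 -0.027  0.139]
```

Pellet4 seems to be standing on edge against the mouth. I'll tip back to stop the others, rise a little and look.

Request:
{"op": "move_arm", "data": {"series": [[0,-0.004,0,-0.09,0,0,-1],[0,-0.004,0,-0.09,0,0,-1],[0,0,-0.005,0,0,0,-1],[0,0,-0.005,0,0,0,-1],[0,0,0,0,0,0,-1],[0,0,0,0,0,0,-1],[0,0,0,0,0,0,-1],[0,0,0,0,0,0,-1]]}}

```text
clock: 20.42
ee_pos: [0.6261, -0.0799, 0.2707]
eef_rot: [-0.004, 0.018, 0.984, -0.178]
wrist_force: [-0.1, 1.3, -3.9]
gripper_width: 0.159
finger_force: 59.6
```

```bash
python3 -c "
from h import *
look('b')
a=cv2.imread('pics/scene_b.png')[190:350,200:413];b=cv2.imread('pics/side_b.png')[100:260,210:423]
cv2.imwrite('pics/cb.png',cv2.resize(np.hstack([a,b]),(799,300)))"
```

```text
t 20.42 tcp [ 0.626 -0.08   0.271] tilt deg 20.49 mouth [ 0.629 -0.011  0.163] w 0.159
scene pellet0
   0.48 scoop [ 394. -104.  -57.] world [ 0.741  0.247 -0.001]
   0.47 scoop [148.   6. -39.] world [0.624 0.025 0.102]
   0.45 scoop [101.   2. -55.] world [ 0.626 -0.024  0.103]
   0.54 scoop [59.  6.  6.] world [ 0.622 -0.042  0.175]
   0.45 scoop [24.  4.  4.] world [ 0.622 -0.076  0.186]
   0.62 scoop [-14.  -1.   4.] world [ 0.626 -0.111  0.199]
scene mouth
   0.68 scoop [93. -2.  3.] world [ 0.631 -0.011  0.161]
side pellet0
   0.7 scoop [150.   7. -41.] world [0.623 0.027 0.1  ]
   0.67 scoop [ 99.   5. -62.] world [ 0.622 -0.028  0.097]
   0.42 scoop [61.  2.  3.] world [ 0.626 -0.041  0.172]
   0.42 scoop [23.  0.  1.] world [ 0.626 -0.078  0.183]
   0.38 scoop [-12.   2.   5.] world [ 0.623 -0.108  0.199]
side mouth
   0.62 scoop [94.  1.  3.] world [ 0.628 -0.01   0.161]
```

View pics/cb.png

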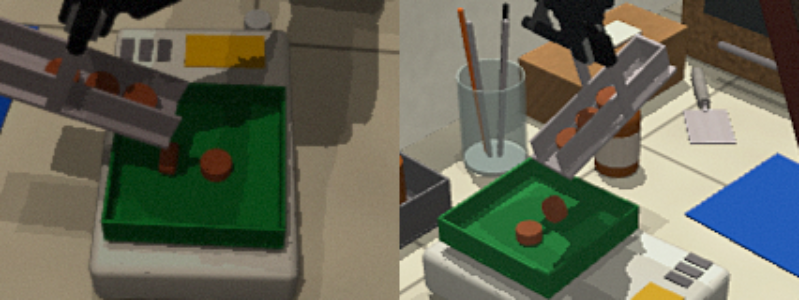

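Two pellets are in the dish: one flat at (215,163) and one on edge at (168,160). Three remain in the scoop. Now I'll level it and carry it to the mat.

Request:
{"op": "move_arm", "data": {"series": [[0,0,-0.004,-0.02,0,0,-1],[0,0,-0.004,-0.05,0,0,-1],[0,0,-0.002,-0.055,0,0,-1],[0,0,0,-0.055,0,0,-1],[0,0,0,-0.055,0,0,-1],[0,0,0,-0.055,0,0,-1],[0,0,0,-0.048,0,0,-1],[0,0,0,-0.02,0,0,-1]]}}

```text
clock: 21.38
ee_pos: [0.6266, -0.0785, 0.2814]
eef_rot: [0.001, 0.02, 1.0, 0.002]
wrist_force: [-0.5, 0.2, -3.1]
gripper_width: 0.159
finger_force: 59.6
```

Request:
{"op": "move_arm", "data": {"series": [[0.004,-0.005,0,0,0,0,-1],[0.007,-0.01,0,0,0,0,-1],[0.009,-0.015,0,0,0,0,-1],[0.009,-0.018,0,0,0,0,-1],[0.009,-0.018,0,0,0,0,-1],[0.009,-0.018,0,0,0,0,-1],[0.009,-0.018,0,0,0,0,-1],[0.009,-0.018,0,0,0,0,-1]]}}

```text
clock: 22.05
ee_pos: [0.5557, -0.1957, 0.2809]
eef_rot: [-0.0, 0.019, 1.0, -0.0]
wrist_force: [0.2, 0.5, -3.0]
gripper_width: 0.159
finger_force: 59.6
```

Request:
{"op": "move_arm", "data": {"series": [[0.01,-0.018,0,0,0,0,-1],[0.01,-0.018,0,0,0,0,-1],[0.01,-0.018,0,0,0,0,-1],[0.01,-0.018,0,0,0,0,-1],[0.01,-0.018,0,0,0,0,-1],[0.01,-0.018,0,0,0,0,-1],[0.007,-0.013,0,0,0,0,-1],[0.004,-0.007,0,0,0,0,-1]]}}

```text
clock: 22.72
ee_pos: [0.4796, -0.3214, 0.2807]
eef_rot: [-0.0, 0.019, 1.0, -0.0]
wrist_force: [-0.1, 0.4, -3.9]
gripper_width: 0.157
finger_force: 59.6
```

```bash
python3 -c "
from h import *
look()
o=arm.get_obs(); q=o['eef_rot']; print(q, Ro.from_quat([q[1],q[2],q[3],q[0]]).as_matrix()[:,2], [toworld('scene',x['location']) for x in imaging.spot_point('scene','scoop')])"
```

```text
t 22.72 tcp [ 0.48  -0.321  0.281] tilt deg 0.03 mouth [ 0.483 -0.22   0.204] w 0.157
scene pellet0
   0.69 scoop [ 343. -132.  -98.] world [0.625 0.026 0.1  ]
   0.58 scoop [ 294. -137.  -95.] world [ 0.628 -0.023  0.103]
   0.6 scoop [93.  1.  3.] world [ 0.483 -0.219  0.202]
   0.38 scoop [55.  6.  5.] world [ 0.476 -0.256  0.204]
   0.46 scoop [26.  4.  2.] world [ 0.477 -0.286  0.201]
   0.57 scoop [-14.   1.   7.] world [ 0.479 -0.325  0.206]
scene mouth
   0.8 scoop [91.  2.  3.] world [ 0.481 -0.221  0.202]
side pellet0
   0.53 scoop [ 346. -133.  -99.] world [0.626 0.029 0.099]
   0.68 scoop [ 292. -134.  -99.] world [ 0.625 -0.025  0.1  ]
   0.4 scoop [61.  1.  2.] world [ 0.482 -0.251  0.201]
   0.39 scoop [27. -2.  3.] world [ 0.483 -0.284  0.202]
side mouth
   0.7 scoop [97.  4.  2.] world [ 0.479 -0.215  0.201]
[-0.     0.018  1.     0.001] [ 0.     0.001 -1.   ] [array([ 0.478, -0.312,  0.199])]
```

Request:
{"op": "move_arm", "data": {"series": [[0,0,0.01,0,0,0,-1],[0,0,0.018,0,0,0,-1],[0,0,0.022,0,0,0,-1],[0,0,0.022,0,0,0,-1],[0,0,0.022,0,0,0,-1],[0,0,0.022,0,0,0,-1],[0,0,0.022,0,0,0,-1],[0,0,0.022,0,0,0,-1]]}}

```text
clock: 23.73
ee_pos: [0.4811, -0.3191, 0.1188]
eef_rot: [-0.0, 0.019, 1.0, 0.001]
wrist_force: [-0.2, 0.9, -2.9]
gripper_width: 0.153
finger_force: 59.6
```

Request:
{"op": "move_arm", "data": {"series": [[0,0,0.013,0,0,0,-1],[0,0,0.008,0,0,0,-1],[0,0,0.005,0,0,0,-1],[0,0,0.003,0,0,0,-1],[0,0,0.002,0,0,0,-1],[0,0,0.001,0,0,0,-1],[0,0,0.001,0,0,0,-1],[0,0,0,0,0,0,-1]]}}

```text
clock: 24.4
ee_pos: [0.4814, -0.32, 0.0879]
eef_rot: [0.0, 0.019, 1.0, 0.0]
wrist_force: [0.6, -0.1, -2.9]
gripper_width: 0.153
finger_force: 59.6
```

Request:
{"op": "move_arm", "data": {"series": [[0,0,0.0005,0,0,0,-1],[0,0,0.0005,0,0,0,-1],[0,0,0.0005,0,0,0,-1],[0,0,0.0005,0,0,0,-1],[0,0,0,0,0,0,-1],[0,0,0,0,0,0,-1],[0,0,0,0,0,0,-1],[0,0,0,0,0,0,-1]]}}

```text
clock: 25.07
ee_pos: [0.4814, -0.32, 0.0865]
eef_rot: [0.0, 0.019, 1.0, 0.0]
wrist_force: [-1.7, 2.2, 6.7]
gripper_width: 0.157
finger_force: 61.1
```

Contact with the mat. Next I open, then rise.

Request:
{"op": "move_arm", "data": {"series": [[0,0,0,0,0,0,-0.6],[0,0,0,0,0,0,-0.5],[0,0,0,0,0,0,-0.4],[0,0,0,0,0,0,-0.2],[0,0,0,0,0,0,0],[0,0,0,0,0,0,0.3],[0,0,0,0,0,0,0.3],[0,0,0,0,0,0,0.3]]}}

```text
clock: 25.73
ee_pos: [0.4812, -0.3198, 0.0855]
eef_rot: [0.0, 0.019, 1.0, 0.0]
wrist_force: [-0.1, -0.3, -0.0]
gripper_width: 0.651
finger_force: 0.0
```

Request:
{"op": "move_arm", "data": {"series": [[0,0,-0.005,0,0,0,0.3],[0,0,-0.012,0,0,0,0.3],[0,0,-0.02,0,0,0,0.3],[0,0,-0.02,0,0,0,0.3],[0,0,-0.025,0,0,0,0.3],[0,0,-0.025,0,0,0,0.3],[0,0,-0.025,0,0,0,0.3],[0,0,-0.01,0,0,0,0.3]]}}

```text
clock: 26.4
ee_pos: [0.4822, -0.3208, 0.2314]
eef_rot: [0.002, 0.019, 1.0, -0.001]
wrist_force: [0.5, -0.9, -1.0]
gripper_width: 0.647
finger_force: 0.0
```

```bash
python3 -c "
from h import *
look('z')
for c in ['scene','side']:
  for n in ['scoop','dish','mat','bar']: print(c,n,[(round(x['p'],2),toworld(c,x['location'])) for x in imaging.spot_point(c,n)[:1]])
a=cv2.imread('pics/scene_z.png')[140:380,80:400];b=cv2.imread('pics/side_z.png')[80:320,200:520]
cv2.imwrite('pics/cz.png',cv2.resize(np.hstack([a,b]),(800,300)))"
```

```text
t 26.4 tcp [ 0.482 -0.321  0.231] tilt deg 0.11 mouth [ 0.486 -0.219  0.154] w 0.647
scene pellet0
   0.72 scoop [ 342. -127.  -47.] world [0.623 0.026 0.103]
   0.66 scoop [ 292. -132.  -45.] world [ 0.626 -0.024  0.104]
   0.63 scoop [  60.    8. -138.] world [ 0.477 -0.251  0.011]
   0.64 scoop [  26.    4. -140.] world [ 0.48  -0.285  0.009]
   0.74 scoop [   1.    6. -143.] world [ 0.478 -0.31   0.006]
   0.64 scoop [ -12.    2. -141.] world [ 0.481 -0.323  0.008]
scene mouth
   0.96 scoop [  97.    2. -141.] world [ 0.485 -0.215  0.008]
side pellet0
   0.45 scoop [ 566. -233. -151.] world [ 0.738  0.246 -0.002]
   0.69 scoop [ 343. -130.  -49.] world [0.626 0.026 0.101]
   0.46 scoop [ 292. -132.  -51.] world [ 0.626 -0.025  0.098]
   0.5 scoop [  61.    5. -142.] world [ 0.481 -0.25   0.007]
   0.51 scoop [  22.    5. -141.] world [ 0.479 -0.289  0.008]
   0.42 scoop [ -14.    3. -138.] world [ 0.479 -0.325  0.011]
side mouth
   0.88 scoop [  98.    5. -142.] world [ 0.482 -0.214  0.007]
scene scoop [(0.89, array([ 0.482, -0.311,  0.004]))]
scene dish [(0.86, array([0.626, 0.008, 0.08 ]))]
scene mat [(0.93, array([ 0.484, -0.313,  0.   ]))]
scene bar []
side scoop [(0.73, array([ 0.481, -0.307,  0.   ]))]
side dish [(0.87, array([0.623, 0.008, 0.08 ]))]
side mat [(0.86, array([ 0.481, -0.314, -0.002]))]
side bar [(0.73, array([ 0.481, -0.318,  0.101]))]
```

View pics/cz.png

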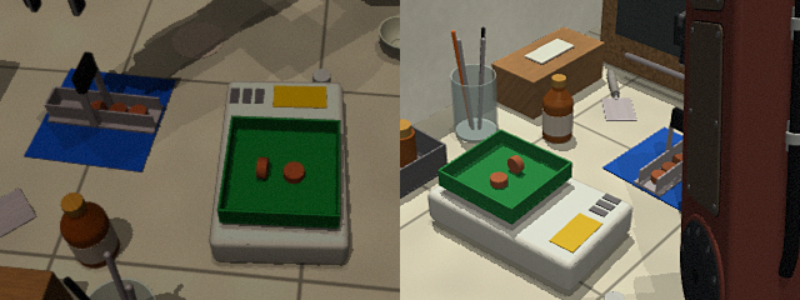

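The picture shows the scoop upright on the mat at (105,110) with three pellets in it. Two pellets are at rest in the dish at (262,167) and (293,172), the bottles are in place and the gripper is clear. I'm handing it in.

```bash
python3 -c "
from workcell import job
print(job.job_done())"
```

```text
the job is handed in; nothing more can be done
None
```

I handed the job in, with no verdict returned: the last pictures show two pellets in the dish (one standing on its edge), three in the upright scoop within about 10 mm of the mat centre, and the bottles untouched.

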